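# Hold the light box shutter at half over a barred-down cassette

### The job

The cassette lying in the inspection light box has its screws out, so first lay the steel retaining bar across the two posts of the box, centred and down between the locating pins of both, and let go of it. Then slide the box's sprung shutter by its tab from shut to half travel, so that the tab stands at the long middle mark and only one of the two hubs is lit, and hold it there: you finish while still holding the tab against its spring. Leave the cassette in its nest and do not push the other things on the desk about.

Things in the scene. Friction and masses are not known exactly. Their poses are not given: they have to be found in the camera images.
- light_box: Inspection light box, fixed: black housing, dark steel top 40 mm above the desk. Origin on the desk under the middle of the cassette nest; x to its back, y to its left, z up. Housing spans x -76 to 46, y -76 to 76 mm. The tab's slot runs along y at x = -58 mm with three white marks: shut (y -30), half (y 0, the longest) and fully open (y 30 mm).
- bar_seat (a point): Point of the light box midway between its two posts (aluminium, 38 x 14 mm in x, y), level with their flat tops, 52 mm above the desk; axes as the box's. Posts at y = -67 and +67 mm from here. On each, two 6 mm pins with tapered noses rise 15 mm at x = -13.5 and +13.5 mm, a 21 mm gap for the 18 mm bar. Box origin is 21 mm in front (-x). Nothing on the box is taller.
- shutter_travel (a joint): Travel of the shutter in m: 0 shut (its spring keeps it there), 0.030 half, 0.060 fully open; grows as the tab moves along the box's +y. Spring force rises evenly: 3 N shut, 7.5 N at half, 12 N fully open; let go, it springs shut. As it opens, the dark blade's end comes out of the box's +y side, by up to 26 mm.
- shutter_tab (a point): Ribbed aluminium thumb tab of the shutter, 22 x 12 x 26 mm (x, y, z of the light box), with a thin dark line on top. This point: its centre, 56 mm above the desk, 16 mm above the box's top; axes as the box's. Stands clear of everything; can be pinched across its 12 mm (y) or pushed on its -y face.
- shutter: The shutter with its tab, a moving part of the light box: dark steel blade under the window pane. Its origin is on the desk, at the light box's origin when shut, and moves along the box's y with it; axes as the box's.
- bar: Retaining bar, loose, about 0.16 kg: flat steel 18 x 160 x 8 mm (x, y, z) with an upright aluminium grip rib 14 x 34 x 24 mm on its middle (rib top at 32 mm). Origin: centre of the underside; y along its length. May lie either way round. Starts on the desk.
- bar_grip (a point): Centre of the bar's grip rib, 20 mm above the bar's underside, axes as the bar's; pinch the rib across its 14 mm (x). With the bar in place it stands 20 mm above bar_seat.
- cassette: Bare grey cassette 64 x 100 x 10 mm (12 mm at its front edge) with two white hubs 43 mm apart, loose in the nest of the light box, its front corners under two fixed lips. Origin: centre of its underside. Under the bar it stands 2 mm lower than the post tops.
- cassette_mid (a point): Middle of the cassette, 5 mm above its underside.
- splicing: Bystander: white-metal splicing block, 26 x 115 x 13 mm, lying loose on the desk near its front edge. Origin: centre of its underside.
- marker: Bystander: marker pen, blue and white, 17 x 135 x 16 mm, lying loose on the desk near its front edge. Origin: centre of its underside.
- tape_05: Bystander: blue cassette case 69 x 108 x 17 mm, lying loose at the front left. Origin: centre of its underside.
- driver: Bystander: small red screwdriver 16 x 148 x 14 mm, lying loose at the left. Origin: centre of its underside.

How it is judged:
On the way:
1. the retaining bar lies on both posts between the pins, let go, with the shutter still shut (x of bar_grip in the frame of light_box between 0.017 and 0.025 m and y of bar_grip in the frame of light_box between -0.012 and 0.012 m and z of bar_grip in the frame of light_box between 0.07 and 0.074 m and angle between bar_grip's own z axis and vertical below 0.04 rad and angle between the y axis of bar_grip and the y axis of light_box, either way round below 0.06 rad and value of joint shutter_travel below 0.004 m and contact force between each of the arm, the fingers and bar below 0.1 N and linear speed of bar below 0.02 m/s), for 0.2 s.
At the end, for the whole second after the job is handed in: The shutter stands still at half travel (30 mm, within 4 mm), held by the robot alone, which still touches the tab with more than 2 N; the bar lies flat on both posts between the pins, within 12 mm of centred along its length, not touched by the robot; the cassette lies flat in its nest (x of bar_grip in the frame of light_box between 0.017 and 0.025 m and y of bar_grip in the frame of light_box between -0.012 and 0.012 m and z of bar_grip in the frame of light_box between 0.07 and 0.074 m and angle between bar_grip's own z axis and vertical below 0.04 rad and angle between the y axis of bar_grip and the y axis of light_box, either way round below 0.06 rad and x of cassette_mid in the frame of light_box between -0.008 and 0.008 m and y of cassette_mid in the frame of light_box between -0.008 and 0.008 m and z of cassette_mid in the frame of light_box between 0.042 and 0.049 m and value of joint shutter_travel between 0.026 and 0.034 m and velocity of joint shutter_travel between -0.01 and 0.01 m/s and contact force between any of the fingers, the arm and shutter above 2 N and contact force between each of bar, cassette and shutter below 0.1 N and contact force between each of the fingers, the arm and bar below 0.1 N); the arm keeps its last pose, push and grip.
It fails at once if the cassette is lifted or knocked out of its nest (not (x of cassette_mid in the frame of light_box between -0.008 and 0.008 m and y of cassette_mid in the frame of light_box between -0.008 and 0.008 m and z of cassette_mid in the frame of light_box between 0.042 and 0.049 m)).
It fails at once if a bystander is pushed more than 2 cm (distance of any of splicing, marker, tape_05, driver from where it was at the start of the episode above 0.02 m).
It also fails if it takes over 58 s, if anything falls off the work surface, if the arm or the gripper's body presses on something with over 40 N, if the wrist force passes 120 N, or if a joint passes its speed limit or range.

### The arm

A 6-joint arm with a two-finger parallel gripper is mounted at the origin on a cart in front of the work surface, level with it; the furniture and walls round the work are solid. World frame = base frame: x ahead of the robot, y to its left, z up, the work surface at z = 0. Lengths are in m, angles in rad, forces in N, time in s.
With the tool pointing down it reaches from about 0.325 to 0.9 m from the base axis. Payload 6.1 kg.
Tool frame: the origin (TCP) lies midway between the tips of the shut fingers; the grasp point (between the pads) lies 19 mm behind it; z points along the fingers, y is the line along which they close (so a half turn about z gives the same grasp; the last joint's range is limited). The gripper opens to 85 mm and grips with 20 to 120 N. Pads are 22 mm wide; open, the fingers measure 114 mm over their backs; the gripper's body (76 mm by 85 mm) begins 54 mm behind the grasp point. The pads swing forward as they close: fully open they stand 13 mm farther back than shut.
Start: joints at [1.001, 0.22, 1.526, -0, 1.395, -0.126], TCP at [0.268, 0.564, 0.231] pointing down, gripper open.
Joint ranges: [-2.98, 2.98], [-0.91, 2.08], [0.09, 2.57], [-1.24, 4.39], [0.2, 2.65], [-2.68, 2.68]. Speed limits (rad/s): [2.57, 2.57, 3.01, 3.14, 3.14, 3.14].

### API

Orientations are given as [roll, pitch, yaw] about the fixed x, y, z axes, in that order (R = Rz(yaw) Ry(pitch) Rx(roll)).
In Python, from plant import movep, move_l, set_joints, gripper_to, hold, inverse_kinematics, observe, get_image, get_calibration, Unreachable, job_done gives the robot as it stands. Calls block until the motion is done:
- movep(position, orientation): joint-space move of the TCP to a pose.
- move_l(position, feed=0.15, rotation=None, max_force=None): straight line of the TCP; rotation=None keeps the orientation; feed is the mean speed in m/s. With max_force (N) it stops when the force on the tool has changed by that much, and returns True; else False.
- set_joints(angles): joint-space move.
- gripper_to(opening, f_grip=None): finger opening in m; f_grip is the grip in N (None keeps the last); returns when the fingers have stopped.
- hold(seconds).
- inverse_kinematics(position, orientation): joint angles nearest the present ones, or None.
- observe(): the state.
- get_image(name): name is "scene" or "side" or "wrist"; returns (picture, depth): 384x512x3 uint8, red, green, blue; 384x512 float32, m along the optical axis (not along the pixel's ray), 0 where there is no reading.
- get_calibration(name): a dict with "intrinsics" (3x3 intrinsics, pixels), "world_from_camera" (4x4, takes a point from camera to world coordinates). Camera axes: x right, y down, z forward; pixel columns grow to the right and rows downward; lengths in m; the calibration is good to about 2 mm. A picture is of the moment at which its call begins: read the wrist's pose just before it. get_calibration takes no time and is no camera call; for the wrist camera it gives the pose at the moment of the call.
A pose or a line that the arm cannot do raises Unreachable and nothing moves.
- job_done(): hands the job in; it is judged then, once.
The state is a dict: "time_s": time; "q": joint angles; "joint_velocities": joint speeds; "joint_torque": joint torques, N m; "eef_pos": TCP position; "tcp_rot": TCP orientation; "ft_force": force on the tool from outside, world axes, zero at the start; "torque": the same for the moment, N m; "opening": finger opening in m; "grasp_force": force on a finger pad.
Only numpy, scipy, OpenCV 4.12 (cv2) and the standard library are available. Lean on these libraries where they do the work, as an engineer would, in place of code of your own. Each camera call takes 0.05 s, during which the arm holds its last target. There are 200 camera calls.

## Working session

There is one attempt and no reset: what is moved stays moved. The work goes in short steps, each a Python script; the robot and the scene stay as the last script left them, time stands still between calls to the robot, and variables do not carry over. Pictures are saved under pics/ and viewed, at most 10 in all, crops included, and the job is handed in when it is done.

```bash
mkdir -p pics; cat > h.py <<'E'
import numpy as np, cv2
from plant import *
def snap(n,f):
    K=get_calibration(n); im,d=get_image(n)
    cv2.imwrite(f'pics/{f}.png',im[:,:,::-1]); np.savez(f'pics/{f}.npz',im=im,d=d,K=K["intrinsics"],T=K["world_from_camera"])
def load(f):
    z=np.load(f'pics/{f}.npz'); d=z['d'];K=z['K'];v,u=np.mgrid[:d.shape[0],:d.shape[1]]
    P=np.stack([(u-K[0,2])/K[0,0]*d,(v-K[1,2])/K[1,1]*d,d],-1)@z['T'][:3,:3].T+z['T'][:3,3]
    P[d==0]=np.nan
    return z['im'],P,z
E
python3 - <<'E'
from h import *
snap("scene","s0");snap("wrist","w0");snap("side","d0")
o=observe();print(o)
a=[cv2.imread(f'pics/{f}.png') for f in("s0","d0")]
for f in ("s0","d0","w0"):print(f,np.load(f'pics/{f}.npz')['T'].round(3).tolist())
E
```

```text
{'time_s': 0.15, 'q': array([ 1.00088324e+00,  2.21084669e-01,  1.52737279e+00,  5.07328197e-06,
        1.39475150e+00, -1.26110442e-01]), 'joint_velocities': array([-0.00068605, -0.00104205, -0.00246387,  0.00155649, -0.00222592,
        0.00060029]), 'joint_torque': array([ 1.36295192e-03, -4.97481608e+01, -3.89904749e+01, -2.41720963e-04,
        7.16185517e-03, -2.09627405e-05]), 'eef_pos': array([0.2680986 , 0.56402874, 0.23041302]), 'tcp_rot': array([-3.13998981e+00, -2.08246637e-04,  2.69778895e+00]), 'ft_force': array([ 0.59955176,  0.19727441, -0.11168244]), 'torque': array([ 0.00927815, -0.04820616, -0.01926277]), 'grasp_force': 0.0, 'opening': 0.08554977350338669}
s0 [[-0.779, -0.247, 0.576, -0.077], [-0.627, 0.31, -0.715, 0.741], [-0.003, -0.918, -0.396, 0.487], [0.0, 0.0, 0.0, 1.0]]
d0 [[0.735, 0.545, -0.402, 1.046], [0.678, -0.586, 0.445, -0.551], [0.007, -0.6, -0.8, 1.108], [0.0, 0.0, 0.0, 1.0]]
w0 [[0.428, 0.861, 0.273, 0.198], [0.904, -0.408, -0.131, 0.597], [-0.002, 0.303, -0.953, 0.373], [0.0, 0.0, 0.0, 1.0]]
```

View pics/s0.png

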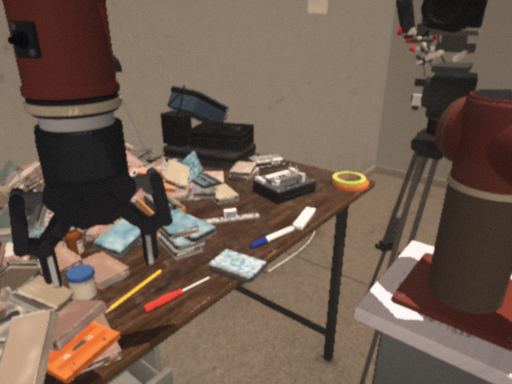

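View pics/d0.png

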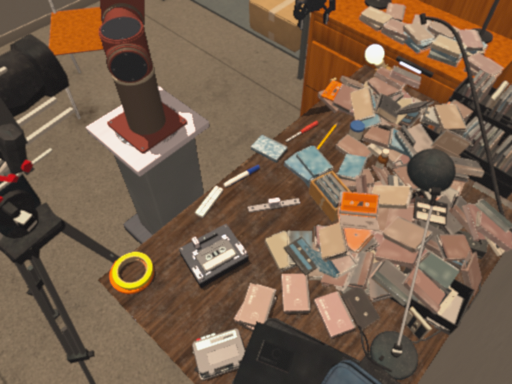

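The scene view has the light box at about (285,182) and the bar at (232,215). The side view has the box at (214,255), the bar at (273,204), the splicing block at (208,201), and the marker at (240,177). I'll get rough positions from these and then move the wrist camera in.

```bash
python3 - <<'E'
from h import *
im,P,z=load("d0")
for n,(u,v) in dict(bar=(273,204),barL=(252,207),barR=(296,201),box=(214,253),bc1=(181,252),bc2=(222,228),bc3=(247,257),bc4=(202,282),spl=(208,201),mark=(240,177)).items(): print(n,P[v,u].round(3))
c=P[253,214]; b=P[204,273]
# fixed camera offset of wrist cam vs TCP: look down over midpoint
m=(c+b)/2; yaw0=observe()["tcp_rot"][2]
W=np.load('pics/w0.npz')['T']; print("wrist K",np.load('pics/w0.npz')['K'].tolist())
# camera sits 78mm off TCP; try poses over box/bar
for yaw in np.arange(-3,3.2,.5):
    q=inverse_kinematics([m[0],m[1],.28],[np.pi,0,yaw]); print(round(yaw,1),None if q is None else np.round(q,2))
E
```

```text
bar [0.572 0.036 0.021]
barL [ 0.528 -0.011  0.01 ]
barR [0.612 0.097 0.011]
box [ 0.574 -0.211  0.05 ]
bc1 [ 0.501 -0.267  0.039]
bc2 [ 0.528 -0.136  0.039]
bc3 [ 0.64  -0.15   0.027]
bc4 [ 0.605 -0.286  0.03 ]
spl [ 0.415 -0.088  0.013]
mark [0.421 0.047 0.012]
wrist K [[344.0722542395042, 0.0, 250.8898852662719], [0.0, 344.0722542395042, 191.14732134215703], [0.0, 0.0, 1.0]]
-3.0 [-0.29  0.08  1.59  0.    1.47 -2.  ]
-2.5 [-0.29  0.08  1.59  0.    1.47 -2.5 ]
-2.0 None
-1.5 None
-1.0 [-0.29  0.08  1.59 -0.    1.47  2.28]
-0.5 [-0.29  0.08  1.59 -0.    1.47  1.78]
0.0 [-0.29  0.08  1.59 -0.    1.47  1.28]
0.5 [-0.29  0.08  1.59 -0.    1.47  0.78]
1.0 [-0.29  0.08  1.59 -0.    1.47  0.28]
1.5 [-0.29  0.08  1.59  0.    1.47 -0.22]
2.0 [-0.29  0.08  1.59  0.    1.47 -0.72]
2.5 [-0.29  0.08  1.59  0.    1.47 -1.22]
3.0 [-0.29  0.08  1.59  0.    1.47 -1.72]
```

```bash
python3 - <<'E'
from h import *
movep([.59,-.19,.25],[np.pi,0,3.0]); hold(.2); snap("wrist","w1")
movep([.575,.04,.23],[np.pi,0,3.0]); hold(.2); snap("wrist","w2")
a=np.hstack([cv2.imread('pics/w1.png'),cv2.imread('pics/w2.png')]); 
print(observe()["time_s"])
E
```

```text
4.4583
```

View pics/w1.png

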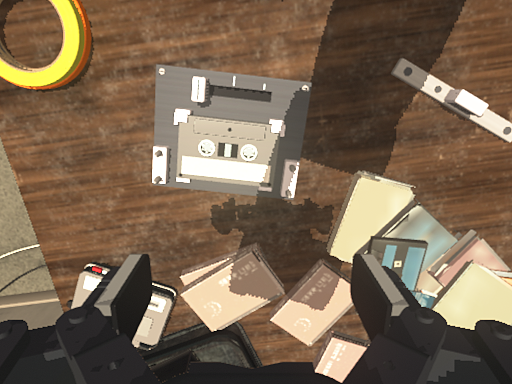

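View pics/w2.png

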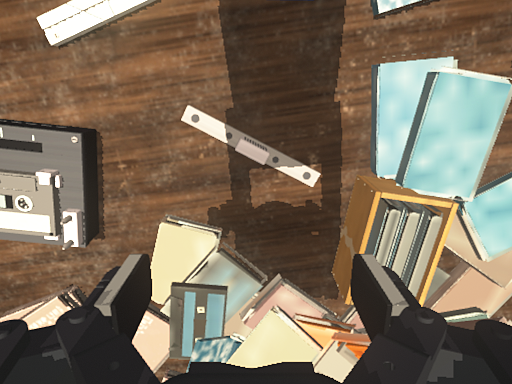

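w1 shows the box with its tab at (199,89), in the shut position. Its posts are at (160,165) and (291,178). w2 shows the bar from (188,113) to (315,180), with the rib at (251,150). I'll fit the poses from depth.

```bash
python3 - <<'E'
from h import *
def rect(p):
    r=cv2.minAreaRect((p*1000).astype(np.float32)); c=cv2.boxPoints(r)
    e=[c[1]-c[0],c[2]-c[1]]; e.sort(key=lambda x:-np.hypot(*x))
    a=np.degrees(np.arctan2(e[0][1],e[0][0]))%180
    return np.round(r[0],1),[round(float(np.hypot(*x)),1) for x in e],round(a,2),len(p)
im,P,z=load("w2"); M=np.zeros(P.shape[:2],bool);M[95:195,170:330]=1
print("desk z",np.nanmedian(P[60:95,120:200,2]))
Z=P[...,2]
h=M&(Z>.004); print("bar",rect(P[h][:,:2]), np.percentile(Z[h],[5,50,95]))
h2=M&(Z>.024); print("rib",rect(P[h2][:,:2]),np.nanmedian(Z[h2]))
im,P,z=load("w1"); Z=P[...,2]; M=np.zeros(Z.shape,bool);M[55:215,140:320]=1
print("desk z",np.nanmedian(P[215:235,120:170,2]))
h=M&(Z>.034); print("box",rect(P[h][:,:2]), np.percentile(Z[h],[5,50,95]))
for n,(r0,r1,c0,c1),lo,hi in [("postR",(140,195,150,175),.048,.056),("postL",(150,205,275,305),.048,.056),("tab",(65,110,180,220),.062,.075)]:
    m=np.zeros(Z.shape,bool);m[r0:r1,c0:c1]=1; m&=(Z>lo)&(Z<hi); print(n,rect(P[m][:,:2]),np.nanmedian(Z[m]))
E
```

```text
desk z 0.0014351909326873469
bar (array([564.5,  37.3]), [169.5, 78.3], np.float32(77.17), 2616) [0.00713758 0.00894067 0.0329938 ]
rib (array([564.6,  40.8]), [33.9, 15.0], np.float32(53.64), 503) 0.03240262586434206
desk z 0.0014950428570376928
box (array([ 562.2, -209.1]), [152.6, 122.6], np.float32(75.59), 17170) [0.03964571 0.04186483 0.05411713]
postR (array([ 579.9, -282.7]), [37.8, 14.3], np.float32(165.76), 451) 0.052555636259148164
postL (array([ 607. , -155.1]), [49.7, 23.5], np.float32(172.95), 461) 0.05244354641288451
tab (array([ 512.8, -227.2]), [21.9, 13.0], np.float32(166.22), 356) 0.0693033781491508
```

```bash
cat > fit.py <<'E'
from h import *
def rect(m,P):
    n,l,s,_=cv2.connectedComponentsWithStats(m.astype(np.uint8)); m=l==1+np.argmax(s[1:,4])
    p=P[m][:,:2]; p=p[~np.isnan(p[:,0])]
    r=cv2.minAreaRect((p*1000).astype(np.float32)); c=cv2.boxPoints(r)
    e=sorted([c[1]-c[0],c[2]-c[1]],key=lambda x:-np.hypot(*x))
    return np.round(r[0],1),[round(float(np.hypot(*x)),1) for x in e],round(float(np.degrees(np.arctan2(e[0][1],e[0][0])))%180,2),round(float(np.nanmedian(P[m][:,2])),4)
E
python3 - <<'E'
from fit import *
im,P,z=load("w2"); M=np.zeros(P.shape[:2],bool);M[95:195,175:325]=1
print("bar",rect(M&(P[...,2]>.0055),P))
im,P,z=load("w1"); Z=P[...,2]; M=np.zeros(Z.shape,bool);M[150:205,270:305]=1
print("postL",rect(M&(Z>.049)&(Z<.056),P))
M[:]=0;M[50:150,380:512]=1
print("bar w1",rect(M&(Z>.0055),P),"rib",rect(M&(Z>.026),P))
yaw=np.radians(53.5)
movep([.5645,.0405,.10],[np.pi,0,yaw]); gripper_to(.05,60)
t=move_l([.5645,.0405,.0105],feed=.08,max_force=15); print("stopped",t,observe()["eef_pos"])
gripper_to(.0,60); o=observe(); print(o["opening"],o["grasp_force"],o["eef_pos"],o["time_s"])
move_l([.5645,.0405,.15],feed=.12)
o=observe(); print(o["opening"],o["grasp_force"],o["ft_force"],o["time_s"])
E
```

```text
bar (array([564.6,  40.7]), [159.3, 18.4], 54.32, 0.009)
postL (array([ 613. , -153.1]), [37.7, 14.2], 165.32, 0.0525)
bar w1 (array([564.6,  40.4]), [161.0, 18.8], 54.31, 0.009) rib (array([564.3,  40.3]), [34.3, 15.7], 54.44, 0.0323)
stopped False [0.56512953 0.04049701 0.01118412]
0.012778992059242848 59.196844696998596 [0.5650206  0.04046261 0.0110971 ] 8.375
0.013028457046054267 58.518059849739075 [-0.82296121 -0.06775473 -1.74902108] 9.6917
```

```bash
python3 - <<'E'
from fit import *
yaw=np.radians(75.6)
movep([.5965,-.2179,.16],[np.pi,0,yaw]); move_l([.5965,-.2179,.10],feed=.1); hold(.3)
o=observe(); print(o["eef_pos"],o["tcp_rot"],o["opening"],o["time_s"]); snap("wrist","w3")
im,P,z=load("w3"); Z=P[...,2]
M=(abs(P[...,0]-.597)<.12)&(abs(P[...,1]+.218)<.12)
print("bar",rect(M&(Z>.09)&(Z<.105),P)); print("post", rect(M&(Z>.049)&(Z<.056),P))
E
```

```text
[ 0.59690328 -0.21817056  0.10076856] [3.14034865e+00 2.73941154e-04 1.31937156e+00] 0.01285945187010423 11.7583
bar (array([ 606.7, -175.7]), [73.6, 18.1], 75.92, 0.0982)
post (array([ 562.3, -208.3]), [103.8, 46.7], 75.65, 0.0511)
```

View pics/w3.png

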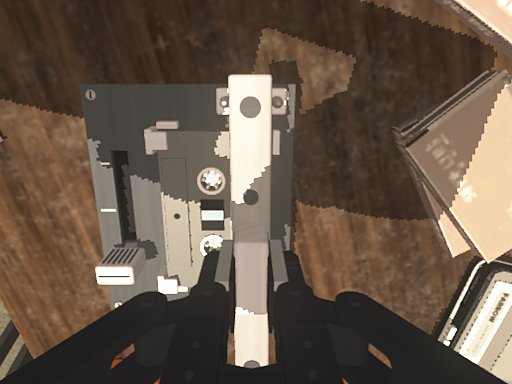

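The held bar sits between the left post's pins, which are at (224,101) and (280,100). I'll check the pin midpoint against the bar line in this same image.

```bash
python3 - <<'E'
from fit import *
im,P,z=load("w3"); Z=P[...,2]; a=np.radians(-14.35); u=np.array([np.cos(a),np.sin(a)])
s=P[...,:2]@u*1000; v=P[...,:2]@np.array([-u[1],u[0]])*1000
bar=(Z>.09)&(Z<.105); bar[:75]=0; bar[240:]=0; bar[:,:200]=0; bar[:,300:]=0
print("bar edges s",np.percentile(s[bar],[1,99]))
for n,c0,c1 in (("L",212,232),("R",270,292)):
    m=np.zeros(Z.shape,bool); m[80:120,c0:c1]=1
    p=m&(Z>.061)&(Z<.072); q=m&(Z>.048)&(Z<.056)
    print(n,"pin",p.sum(),s[p].min(),s[p].max(),v[p].mean(),Z[p].max(),"post s",s[q].min(),s[q].max(),"v",v[q].min(),v[q].max())
E
```

```text
bar edges s [622.55008988 640.14280057]
L pin 91 615.4880477246511 619.9028420540487 4.020096869204981 0.06909629027487413 post s 612.7955277844835 619.4605738083975 v -3.0048917478255612 10.75933298718278
R pin 104 642.618557176658 647.8949417032507 3.9888543518018125 0.06898949671828417 post s 642.8683830321912 650.6202475570869 v -2.935413630666814 10.756228425975875
```

```bash
python3 - <<'E'
from fit import *
x,y=.5968,-.2180
move_l([x,y,.076],feed=.06); f0=observe()["ft_force"]
t=move_l([x,y,.0615],feed=.03,max_force=10); hold(.2); o=observe(); print(t,o["eef_pos"],o["ft_force"]-f0,o["time_s"])
if o["eef_pos"][2]<.0655:
    gripper_to(.045); hold(.2); print(observe()["eef_pos"]);
    move_l([x,y,.16],feed=.15)
    movep([.548,-.215,.21],[np.pi,0,np.radians(165.6)]); hold(.2); snap("wrist","w4")
    im,P,z=load("w4"); Z=P[...,2]; M=(abs(P[...,0]-.597)<.12)&(abs(P[...,1]+.218)<.12)
    print("bar",rect(M&(Z>.0575)&(Z<.063),P)); print("rib",rect(M&(Z>.079)&(Z<.09),P)); print("tab",rect(M&(Z>.065)&(Z<.074)&(P[...,0]<.545),P))
print(observe()["time_s"])
E
```

```text
True [ 0.59696108 -0.21809364  0.06310472] [-0.98345475  0.51829414  6.91504947] 13.0167
[ 0.59596951 -0.21753335  0.06183517]
bar (array([ 598.2, -218. ]), [159.7, 22.4], 75.99, 0.0606)
rib (array([ 596.2, -217.4]), [33.0, 14.9], 75.65, 0.0844)
tab (array([ 512.8, -227.1]), [21.9, 12.7], 164.87, 0.0693)
16.1
```

View pics/w4.png

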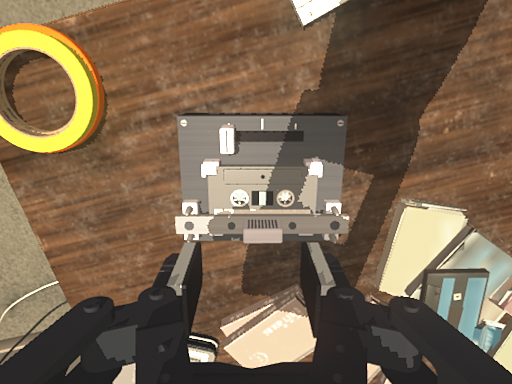

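The bar is seated: its top is at 60 mm, the rib is at (596,-217), and the shutter is still shut. Next I pinch the tab.

```bash
python3 - <<'E'
from fit import *
p=np.array([.5129,-.2273]); yaw=np.radians(165.6); v=np.array([.2478,.9688])
movep([*p,.12],[np.pi,0,yaw])
t=move_l([*p,.047],feed=.08,max_force=12); print(t,observe()["eef_pos"])
gripper_to(0,60); o=observe(); print(o["opening"],o["grasp_force"],o["eef_pos"],o["time_s"])
move_l([*(p+.030*v),.047],feed=.03); hold(.4)
o=observe(); print(o["opening"],o["grasp_force"],o["eef_pos"],o["ft_force"],(o["eef_pos"][:2]-p)@v,o["time_s"])
snap("wrist","w5"); snap("side","d5")
cv2.imwrite("pics/d5c.png",cv2.resize(cv2.imread("pics/d5.png")[200:310,150:290],None,fx=5,fy=5,interpolation=cv2.INTER_CUBIC))
E
```

```text
False [ 0.5133773  -0.22763675  0.04759472]
0.010598019036143921 59.081482887268066 [ 0.5133827  -0.22712303  0.04775128] 18.0417
0.010716834075741418 59.1478157043457 [ 0.52030076 -0.20024885  0.04777115] [-3.79022036 -5.53599375  5.13367819] 0.02804106619172462 19.5917
```

View pics/w5.png

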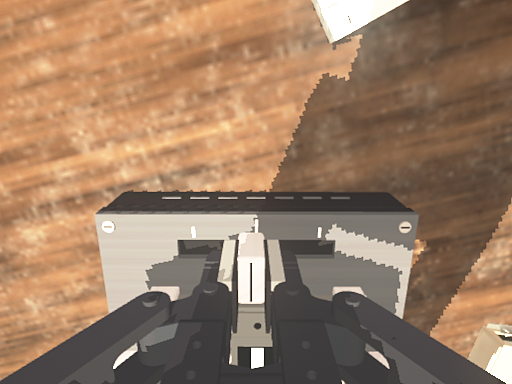

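View pics/d5c.png

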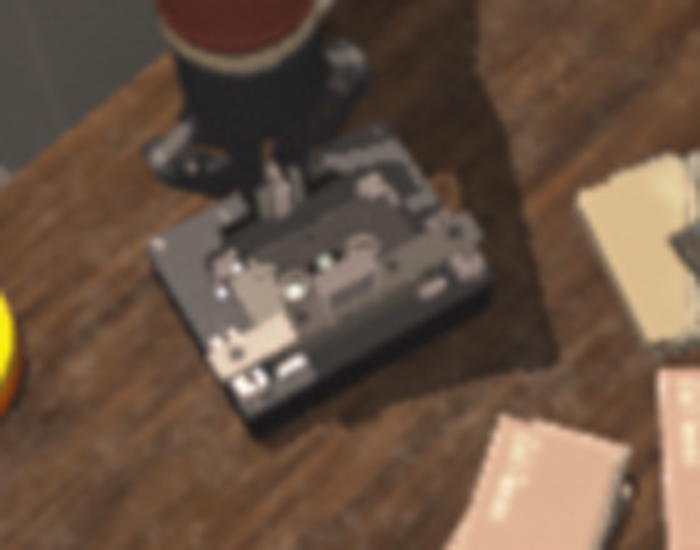

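The tab's line is at column 252 and the long mark at 256, so it is about 2 mm short. I'll nudge it, measure again and hand in.

```bash
python3 - <<'E'
from fit import *
p=np.array([.5129,-.2273]); v=np.array([.2478,.9688])
def tab(f):
    im,P,z=load(f); Z=P[...,2]; M=np.zeros(Z.shape,bool); M[232:306,236:268]=1
    r=rect(M&(Z>.064)&(Z<.075),P); return r,(r[0]-[512.8,-227.2])@v
print(tab("w5"))
move_l([*(p+.0320*v),.047],feed=.02); hold(.5); snap("wrist","w6"); print(tab("w6"))
o=observe(); print((o["eef_pos"][:2]-p)@v,o["ft_force"],o["grasp_force"],abs(o["joint_velocities"]).max(),o["time_s"])
E
```

```text
((array([ 519. , -199.3]), [22.9, 12.6], 167.51, 0.0694), np.float64(28.56587999999999))
((array([ 519.6, -197.5]), [22.7, 12.6], 167.22, 0.0695), np.float64(30.458400000000005))
0.029940615163169294 [-4.09273489 -6.13966263  5.25654132] 59.15079653263092 0.0009151388901624073 20.4917
```

View pics/w6.png

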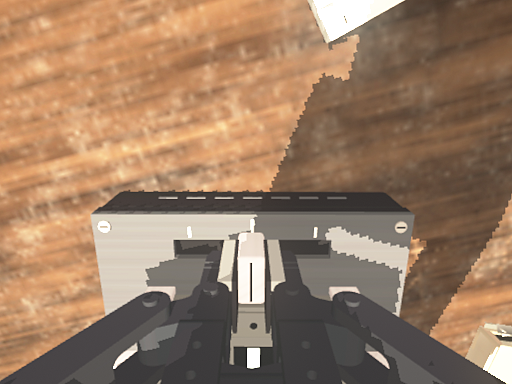

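The tab line (251) now lines up with the long mark (252). Measured travel is about 30 mm and the arm is still.

```bash
python3 -c "
from plant import *
print(job_done())"
```

```text
the job is handed in; nothing more can be done
None
```

The job is handed in: the bar lies on both posts between the pins and is released, and the gripper is still holding the shutter tab at about 30 mm, half travel; the system gave no verdict.

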